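# Turn the cam to its low point and feed the steel blank home

## Robot

A 6-joint arm with a two-finger parallel gripper is mounted at the origin on the work surface. World frame = base frame: x ahead of the robot, y to its left, z up, the work surface at z = 0. Lengths are in m, angles in rad, forces in N, time in s.
With the tool pointing down it reaches from about 0.375 to 0.9 m from the base axis. Payload 3.1 kg.
Tool frame: the origin (TCP) lies between the finger pads; the fingertips stand 14 mm ahead of it and the grasp point (between the pads) lies 5 mm behind it; z points along the fingers, y is the direction in which the jaws open and shut (so a half turn about z gives the same grasp; the last joint's range is limited). The gripper opens to 85 mm and grips with 20 to 120 N. Pads are 22 mm wide; open, the fingers measure 114 mm over their backs; the gripper's body (76 mm by 85 mm) begins 54 mm behind the grasp point. The pads swing forward as they close: fully open they stand 13 mm farther back than shut.
Start: joints at [-1.518, 0.527, 1.433, -0, 1.181, -0.178], TCP at [0.143, -0.608, 0.245] pointing down, gripper open.
Joint ranges: [-3.08, 3.08], [-0.75, 2.2], [0.22, 2.44], [-1.43, 4.57], [0, 2.65], [-2.85, 2.85]. Speed limits (rad/s): [2.79, 2.79, 3.14, 3.14, 3.14, 3.14].

## Interface

Orientations are given as a unit quaternion [w, x, y, z].
In Python, from plant import bot gives the robot as it stands.
- The arm moves only by the tool servo_tool, never from a script. Its argument "rows" is a list that holds one entry, the list of rows, each a list of 4 numbers: the shift along the tool's x, y, z in m, then the turn about the tool's z in degrees. In form: [[[dx, dy, dz, spin], ...]]. A call has 1 to 5 rows; each row is the pose to reach, as a shift and turn from the pose measured when the call began, along the tool's axes at that moment; what a row does not reach only later rows make up. A row lasts 1/10 s, in which the tool goes at most 50 mm and 8.59 degrees, less where a joint would pass 70% of its speed; a pose out of reach is approached as far as the arm can. A call with a gripper value outside its range is refused whole. "jaw" is the gripper's target within -1 to 1 (shut at 1, half-way at 0, fully open at -1), set as the call begins (left out, the last holds). The fingers move at their own pace and stop on an object; the grip force is fixed at half the most. Time passes only in rows, so rows that repeat a pose let the fingers close. It gives the time, the measured TCP pose, the force and the opening at its end, in the units of the state.
- bot.get_obs(): the state, without advancing time (a new reading comes with each control period).
- bot.get_image(name): name is "scene" or "top"; returns a dict with "img" (384x512x3 uint8, red, green, blue), "z_map" (384x512 float32, m along the optical axis (not along the pixel's ray), 0 where there is no reading), "fx", "fy", "cx", "cy" (pixels), "D" ([k1, k2, p1, p2, k3] as OpenCV has them; the pictures are not rectified), "T" (4x4, takes a point from camera to world coordinates). Camera axes: x right, y down, z forward; pixel columns grow to the right and rows downward; lengths in m; the calibration is good to about 2 mm. A picture is of the moment at which its call begins.
- bot.sign_off(): hands the job in, once; it reports no verdict.
The state is a dict: "t": time; "q": joint angles; "joint_velocities": joint speeds; "joint_torque": joint torques, N m; "tool_pos": TCP position; "tool_rot": TCP orientation; "contact_force": force on the tool from outside, world axes, zero at the start; "moment": the same for the moment, N m; "opening": finger opening in m.
Only numpy, scipy, OpenCV 4.12 (cv2) and the standard library are available. Lean on these libraries where they do the work, as an engineer would, in place of code of your own. Each camera call takes 0.05 s, during which the arm holds its last target. There are 200 camera calls.

## Task

On the red feed fixture, push the black knob of the cam lever round with a fingertip until the brass cam stands at its low point, against its stop. Only then push the blue plate of the slide forward, so that the slide drives the steel blank fully home against the end stop, and leave the cam low. Pick nothing up, do not touch the blank itself, and leave the other things on the bench where they are.

Things in the scene. Friction and masses are not known exactly. Their poses are not given: they have to be found in the camera images.
- fixture: Red base plate fixed to the bench, 310 (x) x 180 (y) x 12 mm. Origin under its centre, at bench height; x is the slide's forward direction, y left, z up. A channel along x, middle line y = -50 mm, 34 mm wide between steel walls (tops 26 mm above the bench), guides slide and blank; a dark end stop closes it, face at x = 145 mm, top 42 mm up. Cam pivot at x = 24, y = 25 mm.
- cam (a joint): Cam angle, rad, counter-clockwise from above: 0 = low point, at a firm stop; limit 2.7; starts at 1.5 to 2.4, so turn it clockwise. Brass disc, radius 34 mm, top 32 mm up, centre 18 mm off the pivot; away from 0 its wide side blocks the slide's roller. Stays where left; about 4 N at the knob moves it. The lever points (angle + 0.26) counter-clockwise from fixture x, sweeping over the left side.
- cam_axis (a point): On the cam's upright pivot axis, at lever height, 44 mm above the bench.
- lever_knob (a point): Centre of the top of the black upright knob on the end of the cam lever, 75 mm from the pivot axis. The knob is a cylinder of 18 mm diameter, from 44 to 80 mm above the bench; below it the lever is a dark steel bar 16 mm wide, 36 to 44 mm above the bench.
- slide (a joint): Slide travel, m, forward (fixture +x): 0 rearmost, starts at 0 to 0.020, 0.058 with the blank clamped on the end stop, limit 0.060. Stays where left; about 3 N moves it. Aluminium bar, nose at fixture x = -23 mm + travel. Its side arm (fixture x -68 to -52 mm + travel, out to y = 33 mm, top 34 mm above the bench) carries the roller that meets the cam.
- push_face (a point): Middle of the top edge of the rear face of the slide's blue upright push plate: 50 mm wide across the slide, 8 mm thick, 14 to 76 mm above the bench, rear face at fixture x = -104 mm + travel, middle y = -50 mm. Push the rear face towards fixture +x. The space behind it is free.
- blank: Loose bright steel bar 110 x 30 x 8 mm lying along the channel ahead of the slide, origin at the centre of its underside, 12 mm above the bench. Home, its front end is against the end stop and its origin at fixture x = 90 mm; starts 18 to 34 mm short of that.
- spare_blank: Bystander: a like steel bar, 110 x 30 x 8 mm, lying on the bench to the right of the fixture. Origin: centre of its underside.
- bushing: Bystander: small brass bushing, 22 mm diameter, 24 mm high, standing loose on the front left corner of the fixture plate (its top 36 mm above the bench). Origin: centre of its underside.
- file: Bystander: file with a wooden handle, 300 mm long, 24 mm thick, lying to the right of the fixture. Origin under its middle.
- wood_block: Bystander: wooden block 90 x 50 x 30 mm, left of the fixture. Origin: centre of its underside.
- oil_tin: Bystander: green tin, 64 mm diameter, 110 mm high, standing far left. Origin: centre of its underside.
- hammer: Bystander: hammer lying far right.
- pin_cup: Bystander: steel cup, 76 mm diameter, 60 mm high, standing far left. Origin: centre of its underside.
There are look-alikes about, which are no part of the job. What is shaped like the blank but pink or turquoise is not meant.

How it is judged:
On the way, in this order (a step that is already met when the one before it is completed fails the run):
1. the cam is turned to its low point (value of joint cam below 0.25 rad and value of joint slide below 0.035 m), for 0.2 s.
2. the slide has driven the blank home against the end stop (value of joint slide above 0.054 m and x of blank in the frame of fixture above 0.087 m), for 0.2 s.
At the end, for the whole second after the job is handed in: The cam is at its low point (within 0.25 rad), the slide is forward (travel over 54 mm), and the blank lies flat in the channel at rest, its front end within 3 mm of the end stop (all of step 2 and value of joint cam below 0.25 rad and x of blank in the frame of fixture below 0.094 m and height (world z) of blank below 0.02 m and linear speed of blank below 0.01 m/s); the robot touches nothing.
It fails at once if the slide is pushed forward (past 35 mm) before the cam is at its low point (value of joint slide above 0.035 m and value of joint cam above 0.4 rad).
It fails at once if the blank is lifted (height (world z) of blank above 0.025 m).
It fails at once if the blank is touched by the robot (contact force between any of the fingers, the arm and blank above 0.5 N).
It fails at once if a bystander is moved by more than 2 cm or lifted (distance of any of spare_blank, bushing, file, wood_block, oil_tin, hammer, pin_cup from where it was at the start of the episode above 0.02 m).
It also fails if it takes over 64 s, if anything falls off the work surface, if the arm or the gripper's body presses on something with over 40 N, if the wrist force passes 120 N, or if a joint passes its speed limit or range.

## Working session

There is one attempt and no reset: what is moved stays moved. The work goes in short steps, Python scripts to look and compute and a tool call to move; the robot and the scene stay as the last step left them, time stands still between calls to the robot, and variables do not carry over. Pictures are saved under pics/ and viewed, about 8 in all and at most 12, crops included, and the job is handed in when it is done.

Besides the shell and the picture viewer there is one more tool, called as a command line: name --argument value ..., lists and objects as JSON in quotes. servo_tool: Moves the arm, as the interface text tells. Its arguments: {"type":"object","properties":{"rows":{"type":"array"},"jaw":{"type":"number"}},"required":["rows"]}

```bash
mkdir -p pics
cat > h.py <<'E'
import numpy as np, cv2
from plant import bot
def grab(name):
    d=bot.get_image(name); d['K']=np.array([[d['fx'],0,d['cx']],[0,d['fy'],d['cy']],[0,0,1.]]); d['D']=np.array(d['D'],float); d['T']=np.array(d['T']); return d
def save(d,fn,box=None,s=1):
    im=d['img'][:,:,::-1]
    if box: im=im[box[1]:box[3],box[0]:box[2]]
    cv2.imwrite('pics/'+fn,cv2.resize(im,None,fx=s,fy=s,interpolation=cv2.INTER_CUBIC))
def ray(d,uv,z):
    p=cv2.undistortPoints(np.array(uv,float).reshape(-1,1,2),d['K'],d['D'])[:,0]
    r=np.c_[p,np.ones(len(p))]@d['T'][:3,:3].T; o=d['T'][:3,3]
    return o+r*((z-o[2])/r[:,2])[:,None]
def proj(d,P):
    Ti=np.linalg.inv(d['T']); return cv2.projectPoints(np.array(P,float).reshape(-1,3),cv2.Rodrigues(Ti[:3,:3])[0],Ti[:3,3],d['K'],d['D'])[0][:,0]
E
python3 - <<'E'
from h import *
for n in('scene','top'):
    d=grab(n); save(d,n+'0.png',s=1.5); print(n,d['T'].round(3).tolist(),d['fx'])
o=bot.get_obs();print(o['tool_pos'],o['tool_rot'],o['opening'],o['t'])
E
```

```text
scene [[-0.813, 0.345, -0.47, 1.206], [0.582, 0.502, -0.639, 0.824], [0.016, -0.793, -0.609, 0.854], [0.0, 0.0, 0.0, 1.0]] 464.22010708586964
top [[-0.024, -0.998, 0.063, 0.563], [-1.0, 0.023, -0.016, 0.009], [0.015, -0.064, -0.998, 1.08], [0.0, 0.0, 0.0, 1.0]] 365.7392008004991
[ 0.14298405 -0.60779191  0.24443899] [-9.62499196e-04  9.93346233e-01  1.15162203e-01  4.47163510e-05] 0.08558104648668542 0.1
```

View pics/scene0.png

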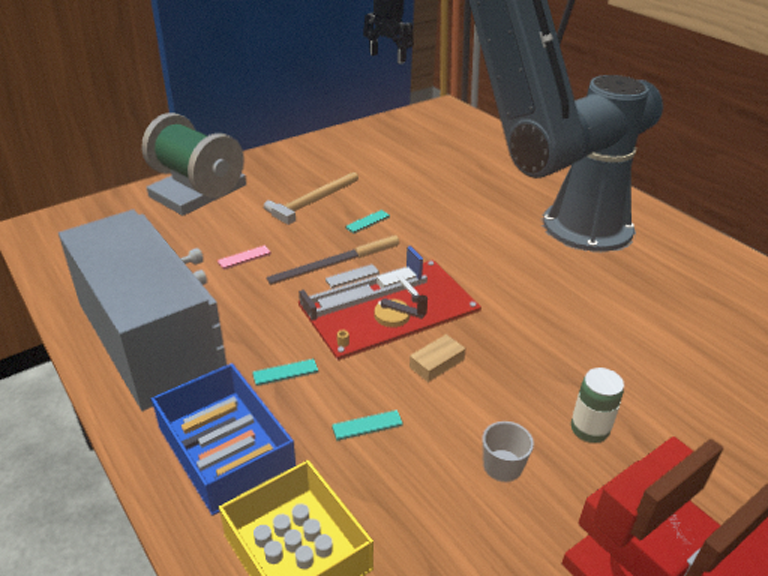

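View pics/top0.png

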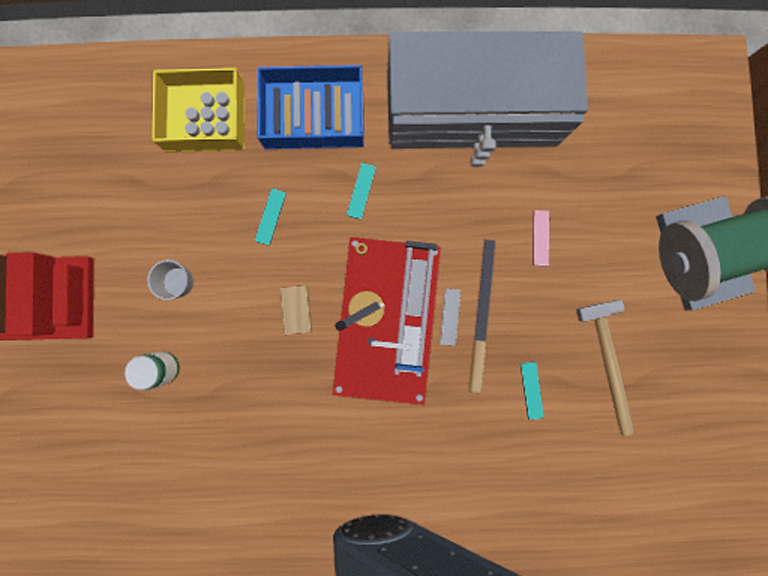

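The top view shows the red fixture at about (387,320) in the 1.5x picture. Its knob is at (342,324), the blue plate at (409,370), the blank in the channel at (417,285), and the spare at (451,317). The turquoise and pink bars are decoys. Next I measure.

```bash
cat > m.py <<'E'
from h import *
def fixture(d):
    hsv=cv2.cvtColor(d['img'],cv2.COLOR_RGB2HSV)
    m=((hsv[...,0]<6)|(hsv[...,0]>174))&(hsv[...,1]>170)&(hsv[...,2]>60); m=m.astype(np.uint8)
    m[:, :190]=0; m[:, 310:]=0
    c=max(cv2.findContours(m,0,1)[0],key=cv2.contourArea)
    c=np.vstack([k[:,0] for k in cv2.findContours(m,0,1)[0] if cv2.contourArea(k)>15])
    P=ray(d,c,0.012)[:,:2]
    return cv2.minAreaRect((P*1000).astype(np.float32))
if __name__=='__main__':
    d=grab('top'); r=fixture(d); print(r, cv2.boxPoints(r).round(1).tolist())
    for n,b,f in(('top',(210,150,310,280),6),('scene',(190,150,330,245),5)):
        dd=d if n=='top' else grab(n); save(dd,n+'1.png',b,600/130 if n=='top' else 5.6)
    B=cv2.boxPoints(r); c=np.array(r[0])/1000
    # yaw from long edge
    e=[B[1]-B[0],B[2]-B[1]]; L=max(e,key=np.linalg.norm); L=L*np.sign(L[0]); yaw=np.arctan2(L[1],L[0]); print('yaw',yaw)
    R=np.array([[np.cos(yaw),-np.sin(yaw)],[np.sin(yaw),np.cos(yaw)]])
    F=lambda x,y,z:[*(c+R@[x,y]),z]
    np.savez('fx.npz',c=c,yaw=yaw)
    print('pivot',F(.024,.025,.044),'px',proj(d,[F(.024,.025,.044),F(-.104,-.05,.076),F(.145,-.05,.042)]))
    hsv=cv2.cvtColor(d['img'],cv2.COLOR_RGB2HSV)
    m=((hsv[...,2]<75)).astype(np.uint8); m[:,:215]=0;m[:,300:]=0;m[:155]=0;m[275:]=0
    for k in cv2.findContours(m,0,1)[0]:
        if cv2.contourArea(k)>10:
            q=ray(d,k[:,0],.08); i=np.arange(len(q))
            loc=(ray(d,k[:,0],.044)[:,:2]-c)@R; print('dark',k[:,0].mean(0),cv2.contourArea(k),'px bbox',cv2.boundingRect(k),'z44 loc',loc.min(0),loc.max(0))
    m=((abs(hsv[...,0].astype(int)-108)<15)&(hsv[...,1]>120)).astype(np.uint8); m[:,:240]=0;m[:,300:]=0;m[:200]=0;m[275:]=0
    for k in cv2.findContours(m,0,1)[0]:
        if cv2.contourArea(k)>5: print('blue',cv2.boundingRect(k),((ray(d,k[:,0],.076)[:,:2]-c)@R).round(4).tolist())
E
python3 m.py
```

```text
((561.8770751953125, -16.61730194091797), (178.32815551757812, 309.2695617675781), 82.48833465576172) [[396.8999938964844, -84.80000305175781], [703.5, -125.19999694824219], [726.7999877929688, 51.599998474121094], [420.20001220703125, 92.0]]
yaw -0.1311033
pivot [np.float64(0.5889393146634102), np.float64(0.005030680537223817), 0.044] px [[249.95043771 203.73163152]
 [272.29540504 253.05244639]
 [280.56153787 164.48254218]]
dark [226.82352941 216.47058824] 24.5 px bbox (224, 214, 7, 6) z44 loc [-0.02639188  0.07698175] [-0.01148311  0.09444493]
blue (264, 242, 18, 6) [[-0.0765, -0.0243], [-0.0792, -0.0246], [-0.0819, -0.0249], [-0.0844, -0.0279], [-0.0841, -0.0306], [-0.0838, -0.0333], [-0.0835, -0.036], [-0.0859, -0.039], [-0.0856, -0.0418], [-0.0853, -0.0445], [-0.0851, -0.0472], [-0.0848, -0.0499], [-0.0845, -0.0526], [-0.0842, -0.0554], [-0.0839, -0.0581], [-0.0836, -0.0608], [-0.086, -0.0638], [-0.0858, -0.0665], [-0.0855, -0.0692], [-0.0852, -0.072], [-0.0825, -0.0717], [-0.0798, -0.0714], [-0.0774, -0.0684], [-0.0777, -0.0657], [-0.0779, -0.0629], [-0.0782, -0.0602], [-0.0785, -0.0575], [-0.0788, -0.0548], [-0.0791, -0.0521], [-0.0794, -0.0493], [-0.0797, -0.0466], [-0.0772, -0.0436], [-0.0775, -0.0409], [-0.0778, -0.0382], [-0.0781, -0.0355], [-0.0784, -0.0328], [-0.0787, -0.03], [-0.079, -0.0273]]
```

View pics/top1.png

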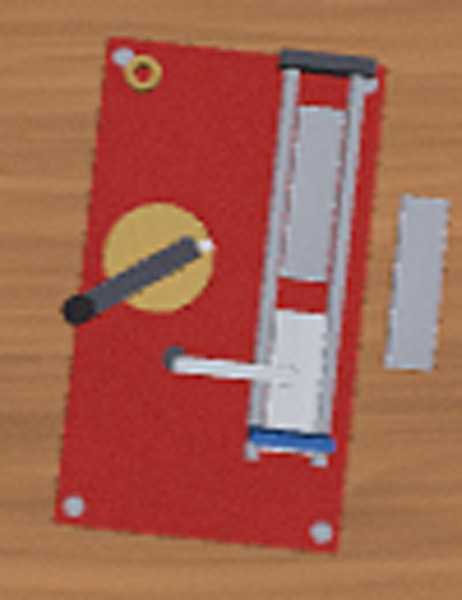

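View pics/scene1.png

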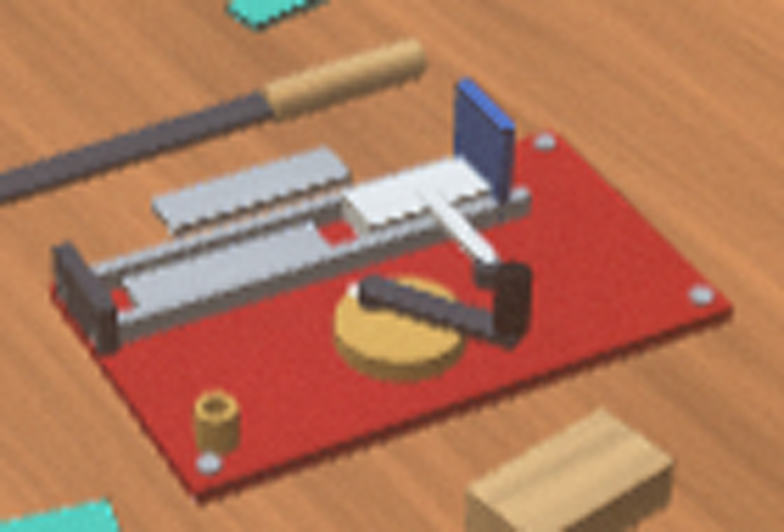

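The crops confirm the layout. The black knob is at top1 (79,309), on the lever to the rear left. The blue push plate is at (290,440) and the in-channel blank at (315,190). The bar at (418,283), outside the channel, is the spare. Next I work out the knob angle and the travel.

```bash
cat > g.py <<'E'
from h import *
f=np.load('fx.npz'); c=f['c']; yaw=float(f['yaw'])
R=np.array([[np.cos(yaw),-np.sin(yaw)],[np.sin(yaw),np.cos(yaw)]])
loc=lambda P:(np.atleast_2d(P)[:,:2]-c)@R.copy()
wor=lambda p:c+R@np.array(p)
def tool():
    o=bot.get_obs(); w,x,y,z=o['tool_rot']; 
    from scipy.spatial.transform import Rotation as S
    return o,S.from_quat([x,y,z,w]).as_matrix()
def rel(targets):  # list of (local xy, z, psi)
    o,M=tool(); psi0=np.arctan2(M[1,0],M[0,0])
    for p,z,psi in targets:
        d=M.T@(np.array([*wor(p),z])-o['tool_pos']); s=np.degrees((psi0-psi+np.pi)%(2*np.pi)-np.pi)
        print(d.round(4).tolist(),round(s,1))
def arc(th,gap=0.,half=.011,lim=-1.05):
    r=.075; tg=np.array([np.sin(th),-np.cos(th)]); k=np.array([.024,.025])+r*np.array([np.cos(th),np.sin(th)])
    psi=max(th-np.pi/2+yaw,lim); return k-tg*(half+.009+gap),psi
E
python3 - <<'E'
from g import *
d=grab('top'); s=grab('scene')
k=loc(ray(d,[[227.1,216.9]],.08))[0]-[.024,.025]; print('knob',k,np.hypot(*k),np.arctan2(k[1],k[0]))
# scene: knob top centre ~ crop (513,270)
k=loc(ray(s,[[190+513/5.6,150+272/5.6]],.08))[0]-[.024,.025]; print('knob scene',k,np.hypot(*k),np.arctan2(k[1],k[0]))
print('endstop/bolt check top', loc(ray(d,[[210+330/4.62,150+66/4.62]],.042)))
print('plate scene top edge',loc(ray(s,[[190+462/5.6,150+82/5.6],[190+508/5.6,150+124/5.6]],.076)))
print('blank front scene',loc(ray(s,[[190+125/5.6,150+290/5.6]],.02)))
th=2.25
p,psi=arc(th,gap=.02); print(p,wor(p),psi)
rel([(p,.2,psi)])
E
```

```text
knob [-0.04325294  0.05808584] 0.0724208658059464 2.210857149090727
knob scene [-0.0419161   0.06169766] 0.07458927886531494 2.1675482872211185
endstop/bolt check top [[ 0.14583558 -0.05241251]]
plate scene top edge [[-0.08163452 -0.07226551]
 [-0.08341947 -0.02714216]]
blank front scene [[ 0.12590568 -0.05553199]]
[-0.05423595  0.05822854] [0.51571867 0.0482017 ] 0.5481003661963602
[0.513, -0.5537, 0.0455] -18.2
```

servo_tool --rows '[[[0.16,-0.173,0.01,-6],[0.513,-0.554,0.045,-18],[0.513,-0.554,0.045,-18],[0.513,-0.554,0.045,-18],[0.513,-0.554,0.045,-18]]]' --jaw 1

```text
t: 0.8
tool_pos: [0.2667, -0.3896, 0.2311]
tool_rot: [-0.0, 0.963, 0.269, 0.0]
contact_force: [1.3, -0.0, 0.2]
opening: 0.0121
```

Run:
```python
from g import *
p,psi=arc(2.2,gap=.02); rel([(p,.2,psi)])
```

```text
[0.4435, -0.2476, 0.0313] 2.6
```

servo_tool --rows '[[[0.443,-0.248,0.031,2.6],[0.443,-0.248,0.031,2.6],[0.443,-0.248,0.031,2.6],[0.443,-0.248,0.031,2.6],[0.443,-0.248,0.031,2.6]]]'

```text
t: 1.3
tool_pos: [0.39, -0.1726, 0.2162]
tool_rot: [0.0, 0.969, 0.247, 0.001]
contact_force: [0.5, -0.3, 0.4]
opening: 0.0001
```

Run:
```python
from g import *
p,psi=arc(2.2,gap=.02); rel([(p,.2,psi),(p,.068,psi)])
```

```text
[0.2196, -0.136, 0.0163] 0.0
[0.2195, -0.1361, 0.1483] 0.0
```

servo_tool --rows '[[[0.22,-0.136,0.016,0],[0.22,-0.136,0.016,0],[0.22,-0.136,0.016,0],[0.22,-0.136,0.016,0],[0.22,-0.136,0.016,0]]]'

```text
t: 1.8
tool_pos: [0.5138, 0.0446, 0.201]
tool_rot: [0.001, 0.969, 0.247, 0.001]
contact_force: [0.5, -1.1, 0.4]
opening: 0.0002
```

Run:
```python
from g import *
p,psi=arc(2.2,gap=.02); rel([(p,.2,psi),(p,.068,psi)])
```

```text
[0.0071, -0.0044, 0.001] 0.0
[0.0069, -0.0045, 0.133] 0.0
```

Descend behind the knob.

servo_tool --rows '[[[0.007,-0.004,0.035,0],[0.007,-0.004,0.07,0],[0.007,-0.004,0.105,0],[0.007,-0.004,0.13,0],[0.007,-0.004,0.132,0]]]'

```text
t: 2.3
tool_pos: [0.5162, 0.0517, 0.0663]
tool_rot: [-0.001, 0.969, 0.247, -0.002]
contact_force: [-0.2, 0.5, -0.2]
opening: 0.0001
```

Run:
```python
from g import *
o,_=tool(); print(o['tool_pos'],loc(o['tool_pos']),o['contact_force'],o['t'])
s=grab('scene'); save(s,'scene2.png',(170,120,350,250),4.4)
print('arc steps')
rel([(lambda a:(a[0],.067,a[1]))(arc(t)) for t in (2.2,2.1,2.0,1.9,1.8,1.7,1.6)])
```

```text
[0.51622943 0.05166771 0.06626314] [[-0.05418268  0.06173158]] [-0.20121119  0.49823739 -0.18955073] 2.3
arc steps
[0.0207, 0.0001, 0.0006] 0.0
[0.0283, -0.0016, 0.0006] 5.8
[0.036, -0.0024, 0.0005] 11.5
[0.0438, -0.0025, 0.0005] 17.2
[0.0515, -0.0018, 0.0005] 23.0
[0.0591, -0.0003, 0.0005] 28.7
[0.0666, 0.0019, 0.0005] 34.4
```

View pics/scene2.png

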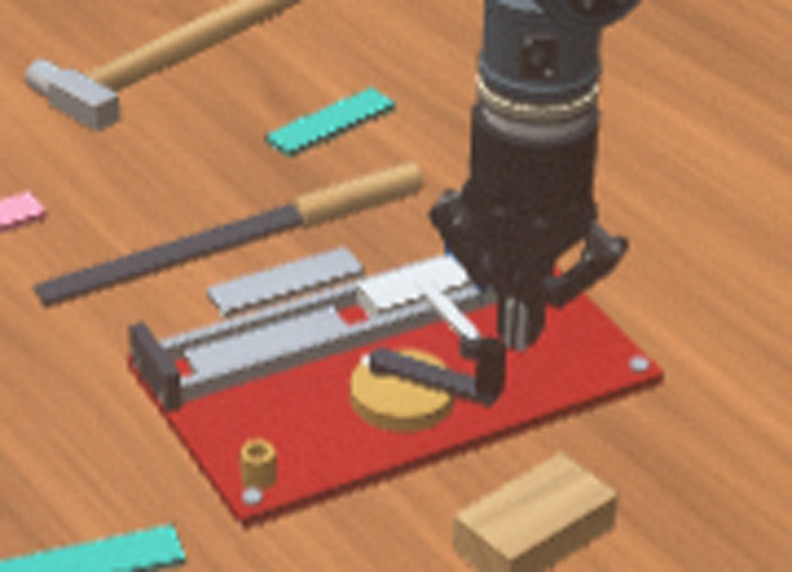

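The shut fingertips (517,335) stand just behind the knob (490,370), with clear space around them. Starting the push along the arc.

servo_tool --rows '[[[0.011,0,0,0],[0.021,0,0,1],[0.028,-0.002,0,6],[0.036,-0.002,0,12],[0.044,-0.002,0,17]]]'

```text
t: 2.85
tool_pos: [0.5546, 0.0745, 0.069]
tool_rot: [0.0, 0.995, 0.099, -0.002]
contact_force: [-3.0, -4.2, 1.6]
opening: 0.0
```

Run:
```python
from g import *
o,_=tool(); print(loc(o['tool_pos']),o['contact_force'],o['t'])
rel([(lambda a:(a[0],.067,a[1]))(arc(t)) for t in (2.,1.9,1.8,1.7,1.6,1.5,1.4,1.3)])
```

```text
[[-0.01909569  0.08934311]] [-3.04354374 -4.19893222  1.60472391] 2.85
[-0.0074, 0.0022, 0.002] -5.7
[-0.0, -0.0002, 0.002] 0.0
[0.0076, -0.0018, 0.0019] 5.7
[0.0153, -0.0027, 0.0019] 11.5
[0.023, -0.0027, 0.0019] 17.2
[0.0308, -0.002, 0.0018] 22.9
[0.0384, -0.0006, 0.0018] 28.7
[0.0458, 0.0016, 0.0018] 34.4
```

servo_tool --rows '[[[0.008,-0.002,0.002,6],[0.015,-0.003,0.002,11.5],[0.023,-0.003,0.002,17],[0.031,-0.002,0.002,23],[0.038,-0.001,0.002,29]]]'

```text
t: 3.35
tool_pos: [0.591, 0.0837, 0.0683]
tool_rot: [0.001, 0.988, -0.155, -0.003]
contact_force: [-4.6, -0.5, 1.7]
opening: 0.0001
```

Run:
```python
from g import *
o,_=tool(); print(loc(o['tool_pos']),o['contact_force'],o['t'])
rel([(lambda a:(a[0],.067,a[1]))(arc(t)) for t in (1.5,1.4,1.3,1.2,1.1,1.,.9)])
```

```text
[[0.01578152 0.10328038]] [-4.622694   -0.47569799  1.72224424] 3.35
[-0.0059, 0.0032, 0.0014] -6.3
[0.0014, 0.0007, 0.0013] -0.6
[0.009, -0.001, 0.0013] 5.1
[0.0167, -0.0019, 0.0012] 10.9
[0.0244, -0.0021, 0.0012] 16.6
[0.0322, -0.0015, 0.0012] 22.3
[0.0398, -0.0001, 0.0011] 28.1
```

servo_tool --rows '[[[0.009,-0.001,0.001,5],[0.017,-0.002,0.001,11],[0.024,-0.002,0.001,16.5],[0.032,-0.001,0.001,22],[0.04,0,0.001,28]]]'

```text
t: 3.85
tool_pos: [0.6287, 0.0734, 0.0684]
tool_rot: [0.001, 0.92, -0.392, -0.004]
contact_force: [-4.6, 3.3, 0.2]
opening: 0.0002
```

Run:
```python
from g import *
o,_=tool(); print(loc(o['tool_pos']),o['contact_force'],o['t'],o['q'])
rel([(lambda a:(a[0],.067,a[1]))(arc(t,lim=-1.1)) for t in (1.,.9,.8,.7,.6,.5,.4,.3,.2)])
```

```text
[[0.05448775 0.09794475]] [-4.5903814   3.30795802  0.17574271] 3.85 [-6.04475633e-02  7.68626600e-01  1.52995605e+00  9.88881984e-04
  8.50747043e-01  2.31534897e+00]
[-0.0059, 0.0035, 0.0015] -5.9
[0.0015, 0.0011, 0.0014] -0.2
[0.0091, -0.0006, 0.0014] 5.5
[0.0168, -0.0015, 0.0013] 11.2
[0.0245, -0.0016, 0.0013] 16.9
[0.0323, -0.0009, 0.0012] 16.9
[0.0399, 0.0005, 0.0012] 16.9
[0.0473, 0.0027, 0.0012] 16.9
[0.0545, 0.0056, 0.0011] 16.9
```

servo_tool --rows '[[[0.009,-0.001,0.001,5.5],[0.017,-0.001,0.001,11],[0.024,-0.001,0.001,17],[0.032,-0.001,0.001,17],[0.038,0,0.001,17]]]'

```text
t: 4.35
tool_pos: [0.6546, 0.0468, 0.0683]
tool_rot: [0.002, 0.852, -0.523, -0.005]
contact_force: [-5.2, 2.9, 1.6]
opening: 0.0002
```

Run:
```python
from g import *
o,_=tool(); print(loc(o['tool_pos']),o['contact_force'],o['t'],o['q'])
rel([(lambda a:(a[0],.067,a[1]))(arc(t,lim=-1.1)) for t in (.5,.4,.3,.26,.2,.1)])
```

```text
[[0.08365271 0.0750398 ]] [-5.15764227  2.88649011  1.59922453] 4.35 [-9.90160845e-02  7.91917278e-01  1.46429056e+00  1.47600825e-03
  8.94969275e-01  2.57208370e+00]
[-0.0048, 0.0009, 0.0013] -0.1
[0.0029, 0.0, 0.0013] -0.1
[0.0107, -0.0001, 0.0012] -0.1
[0.0138, 0.0001, 0.0012] -0.1
[0.0184, 0.0006, 0.0012] -0.1
[0.026, 0.0021, 0.0012] -0.1
```

servo_tool --rows '[[[0.005,0,0.001,0],[0.009,0,0.001,0],[0.013,0,0.001,0],[0.015,0,0.001,0],[0.016,0,0.001,0]]]'

```text
t: 4.85
tool_pos: [0.6604, 0.0339, 0.0679]
tool_rot: [0.001, 0.852, -0.523, -0.007]
contact_force: [-5.5, 6.9, 2.7]
opening: 0.0
```

Run:
```python
from g import *
o,_=tool(); print(loc(o['tool_pos']),o['contact_force'],o['t'])
rel([(lambda a:(a[0],.067,a[1]))(arc(t,lim=-1.1)) for t in (.26,.2,.1)])
```

```text
[[0.09106437 0.06296536]] [-5.4938935   6.88490769  2.73674347] 4.85
[-0.0004, -0.0006, 0.0009] -0.1
[0.0043, -0.0001, 0.0008] -0.1
[0.0119, 0.0014, 0.0008] -0.1
```

Force is starting to rise. One more small push to seat the cam.

servo_tool --rows '[[[0.002,0,0.001,0],[0.004,0,0.001,0],[0.005,0,0.001,0],[0.005,0,0.001,0]]]'

```text
t: 5.25
tool_pos: [0.6604, 0.0337, 0.0679]
tool_rot: [-0.0, 0.852, -0.524, -0.011]
contact_force: [-6.4, 12.5, 4.8]
opening: -0.0001
```

Run:
```python
from g import *
o,_=tool(); print(loc(o['tool_pos']),o['contact_force'],o['t'])
```

```text
[[0.09112927 0.06271957]] [-6.36280208 12.49497213  4.82101568] 5.25
```

The tool no longer moves and the force has climbed to 14 N, so the cam is on its stop. Backing off and rising.

servo_tool --rows '[[[-0.01,0,0,0],[-0.02,0,0,0],[-0.02,0,-0.04,0],[-0.02,0,-0.08,0],[-0.02,0,-0.12,0]]]'

```text
t: 5.75
tool_pos: [0.6542, 0.0498, 0.1898]
tool_rot: [-0.0, 0.852, -0.524, -0.009]
contact_force: [-0.3, -1.0, 0.6]
opening: 0.0001
```

Run:
```python
from g import *
o,_=tool(); print(loc(o['tool_pos']),o['contact_force'],o['t'])
rel([((-.125,-.05),.19,yaw),((-.125,-.05),.062,yaw)])
```

```text
[[0.08287762 0.07794118]] [-0.28607467 -1.01014181  0.61154869] 5.75
[-0.0117, 0.2438, 0.0024] -55.6
[-0.0097, 0.2426, 0.1303] -55.6
```

servo_tool --rows '[[[-0.002,0.045,0.002,-8],[-0.004,0.095,0.002,-16],[-0.007,0.145,0.002,-25],[-0.01,0.195,0.002,-33],[-0.012,0.244,0.002,-42]]]'

```text
t: 6.25
tool_pos: [0.4312, -0.0503, 0.191]
tool_rot: [-0.003, 0.983, -0.185, -0.007]
contact_force: [0.1, -0.6, 0.3]
opening: 0.0
```

Run:
```python
from g import *
s=grab('scene'); save(s,'scene3.png',(170,120,350,250),4.4)
o,_=tool(); print(loc(o['tool_pos']),o['contact_force'],o['t'])
rel([((-.125,-.05),.19,yaw),((-.125,-.05),.06,yaw)])
```

```text
[[-0.13424999 -0.05130912]] [-5.47688168  0.90812056 -0.13368705] 6.3
[0.0087, -0.0034, -0.0003] -13.5
[0.0124, -0.0034, 0.1297] -13.5
```

View pics/scene3.png

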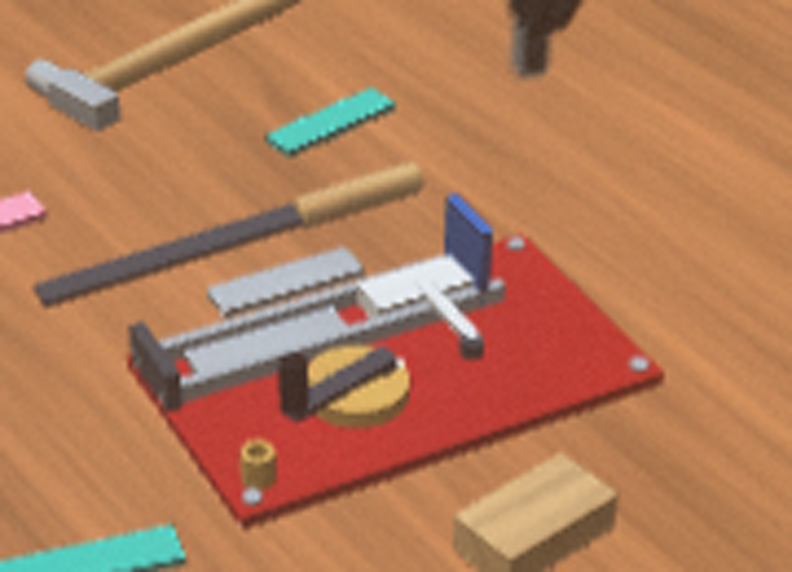

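The cam now stands low: the knob is at scene3 (294,358), at the front of the lever. The slide and blank have not moved, and the bystanders are in place. Descending behind the blue plate at (468,240).

servo_tool --rows '[[[0.009,-0.003,0.03,-7],[0.01,-0.003,0.07,-13.5],[0.012,-0.003,0.11,-13.5],[0.012,-0.003,0.13,-13.5],[0.012,-0.003,0.13,-13.5]]]'

```text
t: 6.8
tool_pos: [0.4305, -0.0503, 0.0578]
tool_rot: [-0.005, 0.998, -0.065, -0.015]
contact_force: [0.1, 0.8, 0.3]
opening: -0.0
```

Run:
```python
from g import *
s=grab('scene'); k=loc(ray(s,[[236.8,201.4]],.08))[0]-[.024,.025]; print('cam',np.arctan2(k[1],k[0])-.26)
o,_=tool(); print(loc(o['tool_pos']),o['contact_force'],o['t'])
rel([((x,-.05),.06,yaw) for x in(-.095,-.075,-.058,-.054)])
```

```text
cam -0.018459482085962375
[[-0.12523672 -0.05060974]] [0.08781951 0.3943579  0.65713635] 6.85
[0.0302, -0.0006, -0.0018] 0.0
[0.0502, -0.0006, -0.0024] 0.0
[0.0672, -0.0006, -0.0029] 0.0
[0.0712, -0.0006, -0.003] 0.0
```

The cam reads about 0 rad. Pushing the slide.

servo_tool --rows '[[[0.01,0,-0.001,0],[0.02,-0.001,-0.002,0],[0.028,-0.001,-0.002,0],[0.036,-0.001,-0.002,0],[0.044,-0.001,-0.002,0]]]'

```text
t: 7.35
tool_pos: [0.4747, -0.0549, 0.0603]
tool_rot: [-0.004, 0.998, -0.065, -0.015]
contact_force: [-3.5, 1.3, 2.3]
opening: 0.0
```

Run:
```python
from g import *
o,_=tool(); print(loc(o['tool_pos']),o['contact_force'],o['t'])
rel([((x,-.05),.06,yaw) for x in(-.075,-.058,-.054)])
```

```text
[[-0.08138094 -0.04932523]] [-3.4548274   1.33421043  2.31096423] 7.35
[0.0064, 0.0007, 0.0001] 0.0
[0.0234, 0.0007, -0.0004] 0.0
[0.0274, 0.0007, -0.0005] 0.0
```

servo_tool --rows '[[[0.006,0.001,0,0],[0.012,0.001,0,0],[0.017,0.001,0,0],[0.021,0.001,0,0],[0.024,0.001,0,0]]]'

```text
t: 7.85
tool_pos: [0.4985, -0.0589, 0.0595]
tool_rot: [-0.005, 0.998, -0.065, -0.015]
contact_force: [-4.0, 1.7, 2.0]
opening: -0.0001
```

Run:
```python
from g import *
o,_=tool(); print(loc(o['tool_pos']),o['contact_force'],o['t'])
```

```text
[[-0.05730895 -0.05016407]] [-3.96528925  1.67960691  1.96471495] 7.85
```

No rise in force yet. Continuing gently.

servo_tool --rows '[[[0.002,0,0,0],[0.004,0,0,0],[0.006,0,0,0],[0.007,0,0,0],[0.007,0,0,0]]]'

```text
t: 8.35
tool_pos: [0.4993, -0.0587, 0.0591]
tool_rot: [-0.005, 0.998, -0.065, -0.022]
contact_force: [-14.3, -1.2, 9.8]
opening: -0.0
```

Run:
```python
from g import *
o,_=tool(); print(loc(o['tool_pos']),o['contact_force'],o['t'])
```

```text
[[-0.056554   -0.04993538]] [-14.25664884  -1.19243519   9.82537394] 8.35
```

The slide is against a hard stop at 17 N. Backing off and lifting clear.

servo_tool --rows '[[[-0.01,0,0,0],[-0.03,0,0,0],[-0.04,0,-0.03,0],[-0.04,0,-0.07,0],[-0.04,0,-0.11,0]]]'

```text
t: 8.85
tool_pos: [0.4662, -0.0562, 0.172]
tool_rot: [-0.005, 0.998, -0.065, -0.02]
contact_force: [1.8, -0.5, 0.7]
opening: 0.0003
```

servo_tool --rows '[[[0,0,0,0],[0,0,0,0],[0,0,0,0]]]'

```text
t: 9.15
tool_pos: [0.4664, -0.0565, 0.1714]
tool_rot: [-0.005, 0.998, -0.065, -0.02]
contact_force: [-0.7, 0.2, 0.5]
opening: 0.0003
```

Run:
```python
from g import *
s=grab('scene'); save(s,'scene4.png',(170,120,350,250),4.4)
o,_=tool(); print(o['tool_pos'],o['contact_force'],o['t'])
```

```text
[ 0.46592012 -0.05622978  0.17094776] [ 0.27977826 -0.45614581 -0.61559069] 9.2
```

View pics/scene4.png

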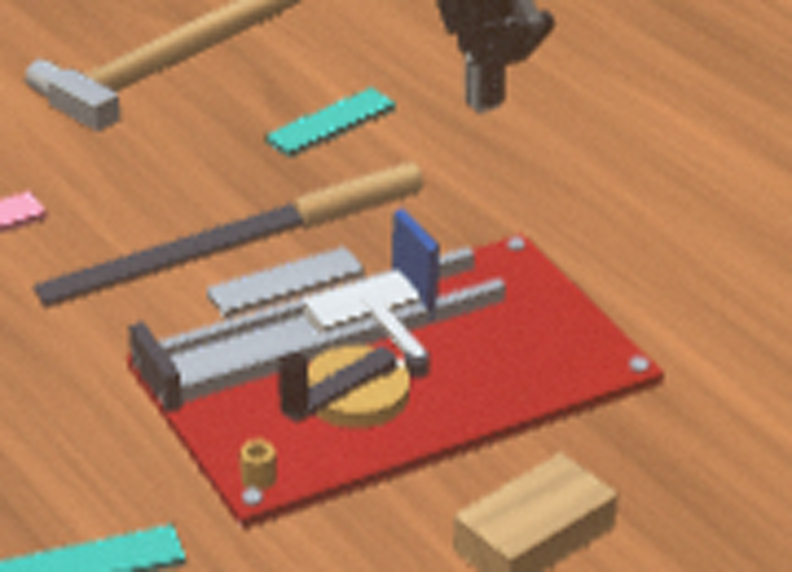

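The final picture shows the blank against the end stop, with no red gap at (175,365), and the slide nose on the blank at (310,310). The knob is unmoved at (294,358), and the gripper is clear.

```bash
python3 -c "
from plant import bot
print(bot.sign_off())"
```

```text
the job is handed in; nothing more can be done
None
```

The cam is at its low point and the slide has driven the blank home against the end stop. I handed the job in at about 9.2 s of robot time; no verdict is reported.

- **Cam:** I pushed the knob round clockwise with the shut fingertips until it stopped moving and the force rose to about 14 N. The camera then read the cam at about -0.02 rad. In the last picture the knob had not moved.
- **Slide and blank:** I then pushed the blue plate until it stopped hard at about 17 N. The fingertip position puts slide travel at about 58 mm. The last picture shows no gap between the blank and the end stop.
- **Clear of the scene:** The gripper was well above everything at the end, with under 1 N on it. The bystanders next to the fixture look unmoved. The oil tin and pin cup were outside the last crop, but the arm never went near them.

No check failed or disagreed. The final blank and bystander positions were judged by eye from the picture, not measured.

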